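# Click the polisher's speed thumbwheel to the blue step and start it

### The arm

A 6-joint arm with a two-finger parallel gripper is mounted at the origin on the work surface. World frame = base frame: x ahead of the robot, y to its left, z up, the work surface at z = 0. Lengths are in m, angles in degrees, forces in N, time in s.
With the tool pointing down it reaches from about 0.35 to 0.95 m from the base axis. Payload 17.4 kg.
Tool frame: the origin (TCP) lies at the very end of the fingers, on their centre line; the grasp point (between the pads) lies 19 mm behind it (bot.tcp_to_grasp is the distance from the TCP to the grasp point, in m); z points along the fingers, y is the direction in which the jaws open and shut (so a half turn about z gives the same grasp; the last joint's range is limited). The gripper opens to 93 mm and grips with 3 to 60 N. Pads are 15 mm wide; open, the fingers measure 128 mm over their backs; the gripper's body (75 mm by 188 mm) begins 65 mm behind the grasp point.
Start: joints at [68.136, 6.646, 82.598, -0, 90.757, -2.166], TCP at [0.228, 0.636, 0.219] pointing down, gripper open.
Joint ranges: [-162.19, 162.19], [-47.58, 125.68], [4.15, 143.07], [-65.23, 245.23], [0.69, 171.88], [-170.13, 170.13]. Speed limits (degrees/s): [108.29, 108.29, 127.2, 180, 180, 180].

### API

Orientations are given as a 3x3 rotation matrix whose columns are the frame's x, y, z axes.
In Python, from cell import bot, vision gives the robot as it stands. The module is installed in compiled form; this text tells all that it offers.
- The arm moves only by the shell command python3 -m pendant 'ROWS' [OPENING] [FORCE]. ROWS is a JSON object of lists of equal length, an entry for each row: "xyz": the shift along the tool's x, y, z in cm, a list of three; "turn": the turn about the tool's z in rad. A call has 1 to 20 rows; each row is the pose to reach, as a shift and turn from the pose commanded when the call began, along the tool's axes at that moment; what a row does not reach only later rows make up. A row lasts 1/12 s, in which the tool goes at most 41.7 mm and 7.16 degrees, less where a joint would pass 70% of its speed; a pose out of reach is approached as far as the arm can. A call with a gripper value outside its range is refused whole. OPENING is the opening, from 0 (shut) to 1 (fully open), set as the call begins (- or left out, the last holds). The fingers move at their own pace and stop on an object; FORCE is the grip in N (left out, the last holds). Time passes only in rows, so rows that repeat a pose let the fingers close. It gives the time, the measured TCP pose, the force and the opening at its end, in the units of the state.
- bot.sense(): the state, without advancing time (a new reading comes with each control period).
- vision.snapshot(name): name is "side" or "top"; returns a dict with "frame" (384x512x3 uint8, blue, green, red), "range_z" (384x512 float32, m along the optical axis (not along the pixel's ray), 0 where there is no reading), "intrinsics" (3x3 intrinsics, pixels), "D" ([k1, k2, p1, p2, k3] as OpenCV has them; the pictures are not rectified), "world_to_cam" (4x4, takes a point from world to camera coordinates). Camera axes: x right, y up, looking along -z (the intrinsics and any distortion apply to the point x, -y, -z); pixel columns grow to the right and rows downward; lengths in m; the calibration is good to about 2 mm. A picture is of the moment at which its call begins.
- bot.sign_off(): hands the job in, once; it reports no verdict.
The state is a dict: "time": time; "joint_positions": joint angles; "qd": joint speeds; "joint_efforts": joint torques, N m; "tool_pos": TCP position; "tool_rot": TCP orientation; "ft_force": force on the tool from outside, world axes, zero at the start; "ft_torque": the same for the moment, N m; "finger_gap": opening from 0.0 (shut) to 1.0 (fully open).
Only numpy, scipy, OpenCV 4.12 (cv2) and the standard library are available. Lean on these libraries where they do the work, as an engineer would, in place of code of your own. Each camera call takes 0.05 s, during which the arm holds its last target.

### The job

With the fingertips, flick the edge of the speed selector's black thumbwheel clockwise until the blue mark has clicked into place at the brass pointer, without letting the wheel go on to red and without pinching or forcing it. Only then press the green start button and let it come up again. Leave the red stop button and everything else on the bench where it is.

Things in the scene. Friction and masses are not known exactly. Their poses are not given: they have to be found in the camera images.
- selector: grey speed selector, fixed to the bench. Origin on the wheel's upright axis at bench level; z up, x runs from the axis to the brass pointer at the back. Housing x -30 to +105 mm, y -65 to +65 mm, 46 mm tall: the wheel's front lobes overhang it by 36 mm. Around the wheel stands only the pointer's block (x 83 to 97 mm, top 77 mm above the bench)
- wheel_center (a point): middle of the wheel's top, 72 mm above the bench, axes as the selector. Black star-shaped thumbwheel lying flat, 16 mm thick (underside 56 mm above the bench), hub radius 36 mm, eight lobes to radius 66 mm, 45 deg apart, 10 mm wide at the tip, with open gaps about 36 mm wide at the tips. Marks on the lobes, as they reach the pointer on turning clockwise: six white, blue, red
- wheel (a joint): wheel angle in rad, growing clockwise from above (front lobes go to selector +y). Sprung click stops at 0, 0.785 .. 5.498, every 45 deg; in a stop one lobe faces the pointer, one straight to the front (-x). Pushed over half way it snaps to the next. Blue is at 4.712, red at 5.498, end stops just beyond 0 and 5.498. Starts in a stop, 2 to 5 clicks before blue. 2 to 5 N at the edge
- blue_mark (a point): the blue mark on top of the blue lobe, 61 mm from the axis, 73 mm above the bench; turns with the wheel
- pointer (a point): tip of the fixed brass pointer, 72 mm from the wheel axis, 74.5 mm above the bench
- station: grey push-button box fixed to the bench, 90 mm (x) x 150 mm (y) x 50 mm tall; origin under its middle, at bench level. Two round push buttons on top: green start at y +36 mm, red stop at y -36 mm
- start_button (a joint): travel of the green start button in m: 0 up, 0.006 fully down; sprung, about 5 N at full travel; counts as pressed beyond 0.004
- start_button_top (a point): middle of the top face of the green start button (28 mm across), press straight down
- stop_button (a joint): travel of the red stop button in m, 0 up, 0.006 fully down; leave alone
- stop_button_top (a point): middle of the top face of the red stop button (28 mm across)
- compound_bar: green bar of polishing compound, 35 x 85 x 30 mm; loose, a bystander, origin at its underside
- jar: small jar with a white lid, 44 mm across, 60 mm tall; loose, a bystander, origin at its underside
- spray_can: light grey spray can, 54 mm across, 170 mm tall; loose, a bystander, origin at its underside
- felt_wheel: tan felt polishing wheel lying flat, 100 mm across, 22 mm thick; loose, a bystander, origin at its underside
- screwdriver: screwdriver with a blue handle, lying on the bench; loose, a bystander, origin at its underside
- brush: hand brush lying on the bench; loose, a bystander, origin at its underside
- blank: steel knife blank with a dark wooden handle, 170 mm long, 12 mm thick, lying on the bench; loose, a bystander, origin at its underside

How it is judged (in metres and radians):
On the way, in this order (a step that is already met when the one before it is completed fails the run):
1. the wheel rests in the blue click stop (value of joint wheel between 4.5124 and 4.9124 rad and velocity of joint wheel between -0.3 and 0.3 rad/s), for 0.2 s.
2. the green start button is pressed (value of joint wheel between 4.5124 and 4.9124 rad and value of joint start_button above 0.004 m), for 0.02 s.
At the end, for the whole second after the job is handed in: the wheel rests in the blue click stop (within 0.2 rad of 4.712), the start button has been pressed (over 4 mm) after that and is up again (under 1.5 mm), the stop button was not pressed and the bystanders have not been shifted by over 20 mm or lifted (value of joint wheel between 4.5124 and 4.9124 rad and velocity of joint wheel between -0.1 and 0.1 rad/s and value of joint each of start_button, stop_button below 0.0015 m); the robot touches nothing.
It fails at once if the wheel is turned on past blue to red (value of joint wheel above 5.2624 rad).
It fails at once if start pressed before the wheel stands at blue (value of joint start_button above 0.004 m and (value of joint wheel below 4.4124 rad or value of joint wheel above 5.0124 rad)).
It fails at once if the stop button is pressed (value of joint stop_button above 0.003 m).
It fails at once if the wheel is pinched or forced (over 30 N) (contact force between the fingers and wheel above 30 N).
It fails at once if a bystander is shifted or lifted (distance of any of compound_bar, jar, spray_can, felt_wheel, screwdriver, brush, blank from where it was at the start of the episode above 0.02 m).
It also fails if it takes over 64 s, if anything falls off the work surface, if the arm or the gripper's body presses on something with over 40 N, if the wrist force passes 120 N, or if a joint passes its speed limit or range.

## Working session

There is one attempt and no reset: what is moved stays moved. The work goes in short steps, Python scripts to look and compute and a shell command to move; the robot and the scene stay as the last step left them, time stands still between calls to the robot, and variables do not carry over. Pictures are saved under pics/ and viewed, and the job is handed in when it is done.

```bash
mkdir -p pics; cat > h.py <<'E'
from cell import bot, vision
import numpy as np, cv2
def snap(n,f):
    s=vision.snapshot(n); cv2.imwrite('pics/'+f+'.png',s['frame']); np.savez('pics/'+f+'.npz',**s); return s
def pts(s):
    h,w=s['range_z'].shape
    u,v=np.meshgrid(np.arange(w),np.arange(h))
    p=np.stack([u,v],-1).reshape(-1,1,2).astype(np.float64)
    n=cv2.undistortPoints(p,s['intrinsics'],s['D']).reshape(h,w,2)
    z=s['range_z']
    c=np.stack([n[...,0]*z,-n[...,1]*z,-z,np.ones_like(z)],-1)
    W=c@np.linalg.inv(s['world_to_cam']).T
    W=W[...,:3]; W[z==0]=np.nan
    return W
E
python3 - <<'E'
from h import *
s=snap('top','t0');s2=snap('side','s0')
st=bot.sense()
for k in st: print(k,np.round(st[k],4).tolist())
for q in (s,s2): print(np.round(np.linalg.inv(q['world_to_cam']),3).tolist(), q['D'])
E
```

```text
time 0.1
joint_positions [68.1365, 6.6706, 82.6318, 0.0018, 90.7559, -2.1672]
qd [-0.0444, -0.1154, -0.109, -0.0081, -0.0418, 0.0531]
joint_efforts [0.0025, -72.2891, -62.3866, 0.0782, 0.0227, -0.0001]
tool_pos [0.2274, 0.6353, 0.218]
tool_rot [[-0.9415, 0.337, -0.0004], [0.337, 0.9415, -0.0009], [0.0001, -0.001, -1.0]]
ft_force [-0.192, -0.4996, -0.0094]
ft_torque [-0.002, 0.019, -0.0158]
finger_gap 0.9969
[[0.007, 0.99, -0.14, 0.407], [-1.0, 0.007, 0.005, 0.011], [0.006, 0.14, 0.99, 1.344], [0.0, 0.0, 0.0, 1.0]] [-0.03454158  0.          0.          0.          0.        ]
[[0.706, 0.435, -0.559, -0.155], [-0.708, 0.419, -0.568, -0.724], [-0.013, 0.797, 0.604, 0.855], [0.0, 0.0, 0.0, 1.0]] [-0.06201408  0.          0.          0.          0.        ]
```

View pics/t0.png

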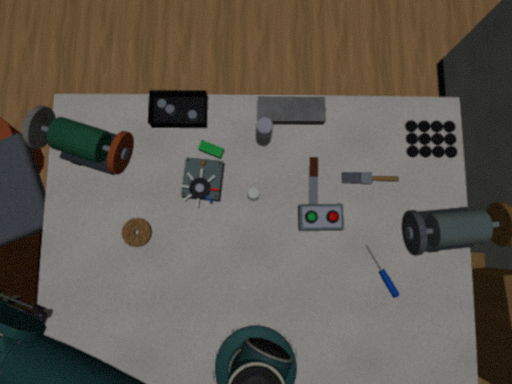

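View pics/s0.png

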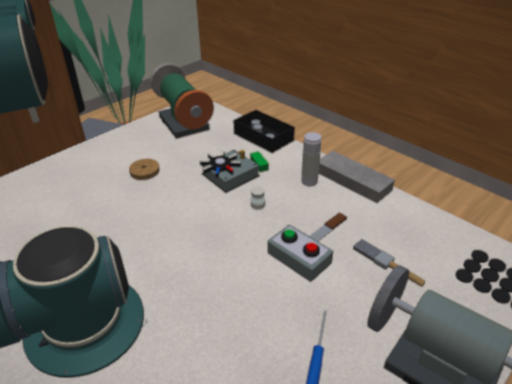

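The top view shows the selector wheel around pixel (201,187), the station at (320,217) with green at (312,216) and red at (333,216). I'll zoom in for the mark positions.

```bash
python3 - <<'E'
from h import *
s=dict(np.load('pics/t0.npz')); f=s['frame']
c=cv2.resize(f[140:220,165:265],None,fx=8,fy=7.5,interpolation=cv2.INTER_CUBIC)
c=cv2.convertScaleAbs(c,alpha=1.6)
cv2.imwrite('pics/t0z.png',c)
W=pts(s)
F=f.astype(int);B,G,R=F[...,0],F[...,1],F[...,2]
def rep(n,m,box):
    mm=np.zeros_like(m);u0,u1,v0,v1=box;mm[v0:v1,u0:u1]=m[v0:v1,u0:u1]
    v,u=np.nonzero(mm); print(n,len(u),u.mean(),v.mean(),np.round(np.nanmedian(W[mm],0),4), np.round(np.nanmean(W[mm],0),4))
rep('blue',(B>R+50)&(B>G+40),(175,230,155,212))
rep('redm',(R>G+60)&(R>B+60),(175,230,155,212))
rep('brass',(R>B+40)&(G>B+20),(185,230,135,180))
rep('green',(G>R+50)&(G>B+30),(298,345,200,232))
rep('red',(R>G+60)&(R>B+60),(298,345,200,232))
for z0,z1 in((.04,.051),(.062,.08)):
    m=(W[...,2]>z0)&(W[...,2]<z1); mm=np.zeros_like(m); mm[150:212,175:232]=m[150:212,175:232]
    P=W[mm]; print(z0,len(P),np.round(P.min(0),4),np.round(P.max(0),4),np.round(P.mean(0),4)); 
    if z0<.05: print(cv2.minAreaRect(P[:,:2].astype(np.float32)))
m=(W[...,2]>.045)&(W[...,2]<.054); mm=np.zeros_like(m); mm[198:235,292:350]=m[198:235,292:350]
print('station',cv2.minAreaRect(W[mm][:,:2].astype(np.float32)))
for n,b in dict(jar=(244,262,184,204),can=(254,275,114,148)).items():
    q=W[b[2]:b[3],b[0]:b[1]].reshape(-1,3); q=q[q[:,2]>.04]; print(n,np.round(q.min(0),3),np.round(q.max(0),3))
E
```

```text
blue 15 208.46666666666667 198.86666666666667 [0.5527 0.1604 0.0747] [0.5531 0.159  0.0746]
redm 18 214.22222222222223 189.05555555555554 [0.5859 0.1415 0.0754] [0.5859 0.1406 0.0753]
brass 15 202.46666666666667 162.2 [0.677  0.1829 0.0771] [0.6764 0.1818 0.0769]
green 52 311.38461538461536 216.25 [ 0.4986 -0.1811  0.0713] [ 0.4981 -0.1823  0.0709]
red 60 333.06666666666666 215.98333333333332 [ 0.4992 -0.2539  0.0726] [ 0.4993 -0.2542  0.0718]
0.04 885 [0.556  0.1156 0.0403] [0.6986 0.2561 0.051 ] [0.6391 0.1828 0.0466]
((0.627661943435669, 0.18613308668136597), (0.13036197423934937, 0.1353931576013565), 84.58580017089844)
0.062 576 [0.5255 0.1248 0.0623] [0.6866 0.2546 0.08  ] [0.5927 0.1888 0.0735]
station ((0.4976041913032532, -0.218281090259552), (0.0880892351269722, 0.14803262054920197), 0.34991350769996643)
jar [ 0.558 -0.009  0.052] [0.597 0.028 0.067]
can [ 0.75 -0.06  0.04] [0.858 0.003 0.176]
```

View pics/t0z.png

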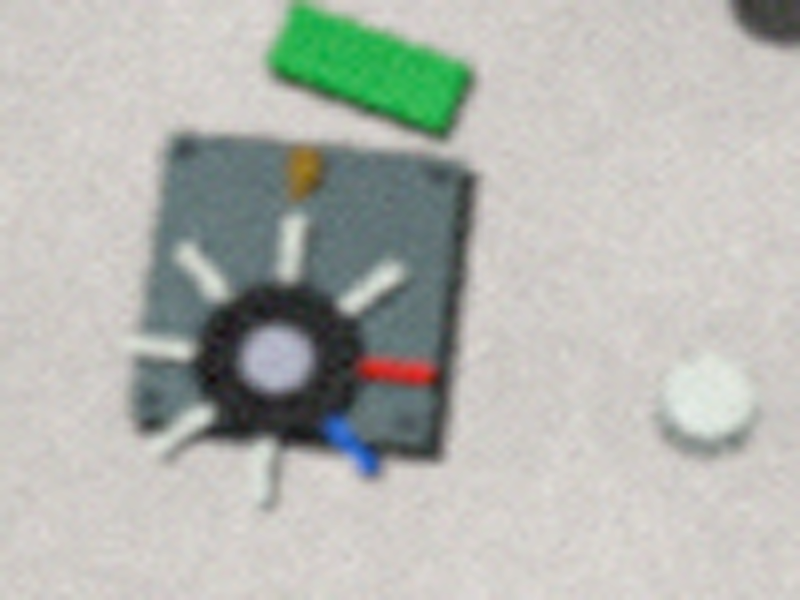

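```bash
cat >> h.py <<'E'
def px2w(s,uv,z):
    n=cv2.undistortPoints(np.array(uv,float).reshape(-1,1,2),s['intrinsics'],s['D']).reshape(-1,2)
    T=np.linalg.inv(s['world_to_cam']); d=np.c_[n[:,0],-n[:,1],-np.ones(len(n))]@T[:3,:3].T; o=T[:3,3]
    return o+d*((z-o[2])/d[:,2])[:,None]
E
python3 - <<'E'
from h import *
s=dict(np.load('pics/t0.npz')); f=s['frame']
F=f.astype(int);W=pts(s)
g=F.mean(-1)
# hub cap: bright spot within black disc
sub=np.zeros(g.shape,bool); sub[181:195,193:207]=True
m=sub&(g>110)
v,u=np.nonzero(m);print(len(u),u.mean(),v.mean(),np.nanmedian(W[m],0)); cap=px2w(s,[[u.mean(),v.mean()]],.075);print('cap',cap)
m=np.zeros(g.shape,bool);m[176:200,188:212]=g[176:200,188:212]<60
v,u=np.nonzero(m);(c,r)=cv2.minEnclosingCircle(np.c_[u,v].astype(np.float32));print(len(u),u.mean(),v.mean(),c,r)
print('hub',px2w(s,[[u.mean(),v.mean()],c],.072))
print('pointer tip px',px2w(s,[[165+302/8,140+197/7.5],[165+305/8,140+150/7.5]],.0745))
print('front tip',px2w(s,[[165+265/8,140+505/7.5]],.073))
print('left, right(red) tips',px2w(s,[[165+128/8,140+345/7.5],[165+437/8,140+375/7.5]],.073))
print(px2w(s,[[311.4,216.25],[333.07,216]],.072))
# felt, bar etc heights
for n,b in dict(felt=(118,155,215,250),bar=(195,230,137,160)).items():
    q=W[b[2]:b[3],b[0]:b[1]].reshape(-1,3); q=q[q[:,2]>.012]; print(n,np.round(np.nanmin(q,0),3),np.round(np.nanmax(q,0),3))
E
```

```text
29 198.89655172413794 187.51724137931035 [0.58934279 0.19108068 0.07684356]
cap [[0.59077186 0.19173142 0.075     ]]
317 199.9148264984227 188.21451104100947 (201.14962768554688, 189.81387329101562) 13.46912956237793
hub [[0.58888246 0.1886973  0.072     ]
 [0.58352814 0.18443539 0.072     ]]
pointer tip px [[0.66299973 0.18083736 0.0745    ]
 [0.68448296 0.18014003 0.0745    ]]
front tip [[0.52477607 0.19279181 0.073     ]]
left, right(red) tips [[0.59573117 0.25191289 0.073     ]
 [0.58322389 0.12274215 0.073     ]]
[[ 0.49798033 -0.18217211  0.072     ]
 [ 0.49925669 -0.25411517  0.072     ]]
felt [0.392 0.361 0.012] [0.491 0.462 0.031]
bar [0.693 0.115 0.013] [0.766 0.212 0.05 ]
```

```bash
python3 -m pendant '{"xyz":[[-1,-0.9,0],[-3,-2.6,0],[-5.5,-4.7,0],[-8.2,-7,0],[-11,-9.3,0],[-14,-11.9,0],[-17,-14.4,0],[-20,-17,0],[-23,-19.5,0],[-26,-22.1,0],[-29,-24.6,0],[-32,-27.2,0],[-35,-29.7,0],[-37.5,-31.9,0],[-39.2,-33.3,0],[-40.2,-34.2,0],[-40.6,-34.5,0],[-40.6,-34.5,0],[-40.6,-34.5,0],[-40.6,-34.5,0]],"turn":[0.03,0.1,0.18,0.27,0.36,0.46,0.55,0.65,0.75,0.85,0.95,1.05,1.15,1.23,1.28,1.31,1.323,1.323,1.323,1.323]}' 0 10
cat > st.py <<'E'
from h import *
st=bot.sense(); R=np.array(st['tool_rot']); p=np.array(st['tool_pos'])
c=np.array([.590,.188]); a=np.radians(-5.5); A=np.array([[np.cos(a),np.sin(a)],[-np.sin(a),np.cos(a)]])
print('t',st['time'],'pos',np.round(p,4),'sel mm',np.round(A@(p[:2]-c)*1000,1),'yaw of tool y',np.degrees(np.arctan2(R[1,1],R[0,1])),'F',np.round(st['ft_force'],2),'gap',st['finger_gap'])
E
python3 st.py
```

```text
time: 1.77
tool_pos: [0.493, 0.1745, 0.2186]
tool_rot: [[0.094, 0.996, -0.0], [0.996, -0.094, 0.0], [0.0, -0.0, -1.0]]
ft_force: [-0.1, 0.3, 0.7]
finger_gap: 0.005
t 1.7667 pos [0.493  0.1745 0.2186] sel mm [-95.3 -22.7] yaw of tool y -5.420977256615961 F [-0.11  0.26  0.68] gap 0.005238669058691234
```

```bash
python3 -m pendant '{"xyz":[[0,0,2],[0,0,5],[0,0,8],[0,0,11],[0,0,13.5],[0,0,15],[0,0,15.7],[0,0,15.9],[0,0,15.9],[0,0,15.9]],"turn":[0,0,0,0,0,0,0,0,0,0]}'
python3 st.py
python3 - <<'E'
from h import *
s=snap('top','t1');q=snap('side','s1')
a=cv2.resize(s['frame'][140:240,160:260],None,fx=4,fy=4,interpolation=cv2.INTER_CUBIC)
b=cv2.resize(q['frame'][110:210,180:280],None,fx=4,fy=4,interpolation=cv2.INTER_CUBIC)
cv2.imwrite('pics/c1.png',cv2.convertScaleAbs(np.hstack([a,b]),alpha=1.6))
E
```

```text
time: 2.6
tool_pos: [0.494, 0.1743, 0.0609]
tool_rot: [[0.095, 0.995, 0.002], [0.995, -0.095, 0.0], [0.001, 0.001, -1.0]]
ft_force: [-0.2, 0.6, 0.5]
finger_gap: 0.005
t 2.6 pos [0.494  0.1743 0.0609] sel mm [-94.3 -22.8] yaw of tool y -5.467411710845287 F [-0.23  0.6   0.51] gap 0.004626206210401777
```

View pics/c1.png

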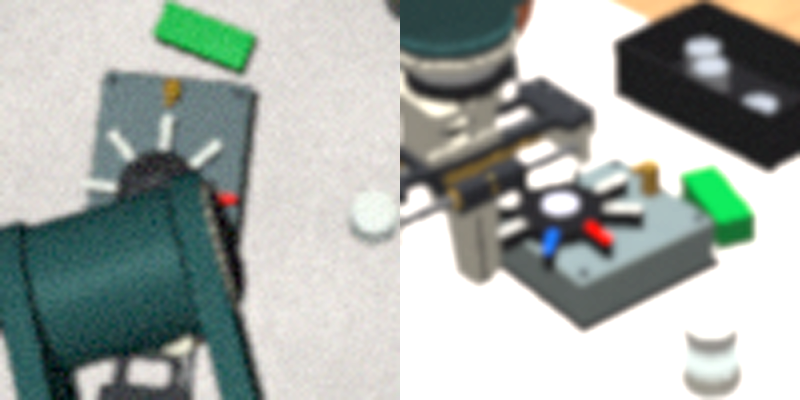

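```bash
python3 -m pendant '{"xyz":[[0,0.8,0.2],[0,1.8,0.2],[0,2.4,0.2],[0,2.5,0.2],[0.3,2.5,0.2],[0.6,2.5,0.2],[0.9,2.5,0.2],[1.2,2.5,0.2],[1.5,2.5,0.2],[1.8,2.5,0.2],[2.1,2.5,0.2],[2.4,2.5,0.2],[2.7,2.5,0.2],[3,2.5,0.2],[3.3,2.5,0.2],[3.6,2.5,0.2],[3.9,2.5,0.2],[4.2,2.5,0.2],[4.3,2.5,0.2],[4.3,2.5,0.2]],"turn":[0,0,0,0,0,0,0,0,0,0,0,0,0,0,0,0,0,0,0,0]}'
python3 st.py
cat > look.py <<'E'
from h import *
import sys
n=sys.argv[1]
s=snap('top','t'+n);q=snap('side','s'+n)
a=cv2.resize(s['frame'][140:240,160:260],None,fx=4,fy=4,interpolation=cv2.INTER_CUBIC)
b=cv2.resize(q['frame'][110:210,180:280],None,fx=4,fy=4,interpolation=cv2.INTER_CUBIC)
cv2.imwrite('pics/c'+n+'.png',cv2.convertScaleAbs(np.hstack([a,b]),alpha=1.4))
E
python3 look.py 2
```

```text
time: 4.37
tool_pos: [0.5224, 0.2146, 0.0576]
tool_rot: [[0.096, 0.995, -0.0], [0.995, -0.096, 0.0], [0.0, -0.0, -1.0]]
ft_force: [-0.7, -0.2, -0.6]
finger_gap: 0.004
t 4.3667 pos [0.5224 0.2146 0.0576] sel mm [-69.8  20. ] yaw of tool y -5.481501089986973 F [-0.71 -0.18 -0.57] gap 0.003920333089948072
```

View pics/c2.png

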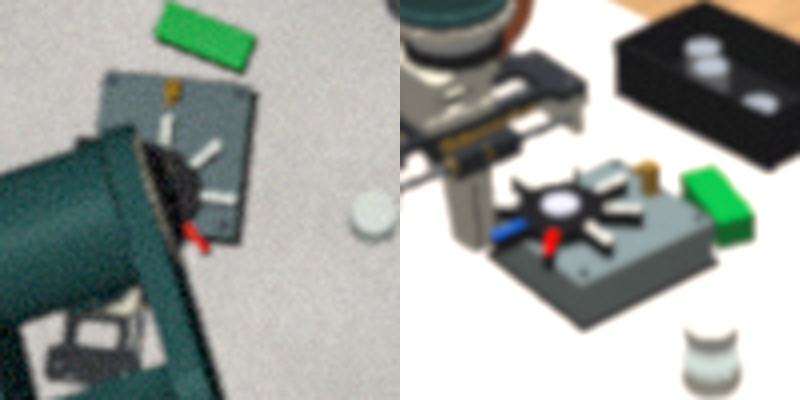

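The first click is done: red is now at lower right (top view crop, 195,237), blue is at the front, and white is still at the pointer. Next I'll pull out, go back and stroke again.

```bash
python3 -m pendant '{"xyz":[[0,-0.8,0],[0,-2,0],[0,-2.6,0],[0,-2.7,0],[-1,-2.7,0],[-2.6,-2.7,0],[-3.9,-2.7,0],[-4.3,-2.7,0],[-4.3,-2.7,0],[-4.3,-2,0],[-4.3,-0.7,0],[-4.3,0,0],[-4.3,0,0]],"turn":[0,0,0,0,0,0,0,0,0,0,0,0,0]}' | grep -E "time|force"
python3 -m pendant '{"xyz":[[0.3,0,0],[0.6,0,0],[0.9,0,0],[1.2,0,0],[1.5,0,0],[1.8,0,0],[2.1,0,0],[2.4,0,0],[2.7,0,0],[3,0,0],[3.3,0,0],[3.6,0,0],[3.9,0,0],[4.2,0,0],[4.3,0,0],[4.3,0,0]],"turn":[0,0,0,0,0,0,0,0,0,0,0,0,0,0,0,0]}' | grep -E "time|force"
python3 st.py; python3 look.py 3
```

```text
time: 5.55
ft_force: [0.4, -0.6, -0.7]
time: 6.88
ft_force: [0.3, -0.5, 0.7]
t 6.8833 pos [0.5225 0.2145 0.0576] sel mm [-69.8  20. ] yaw of tool y -5.486215915090167 F [ 0.32 -0.5   0.71] gap 0.006906398841762403
```

View pics/c3.png

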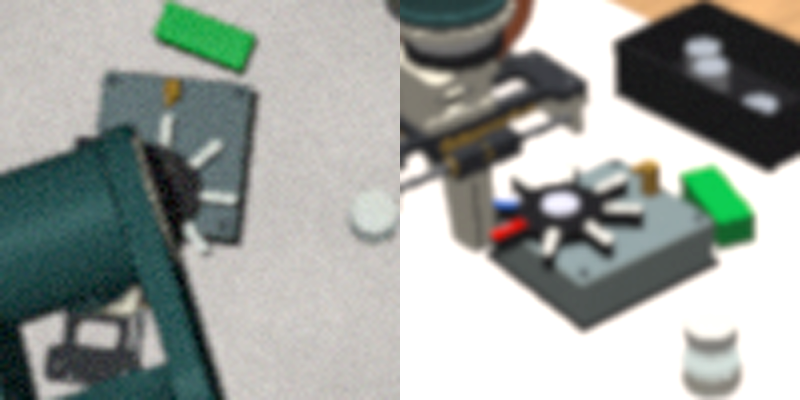

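Two clicks are done: red is at the front (side crop, 508,231) with blue just beyond it. Now the third.

```bash
python3 -m pendant '{"xyz":[[0,-0.8,0],[0,-2,0],[0,-2.6,0],[0,-2.7,0],[-1,-2.7,0],[-2.6,-2.7,0],[-3.9,-2.7,0],[-4.3,-2.7,0],[-4.3,-2.7,0],[-4.3,-2,0],[-4.3,-0.7,0],[-4.3,0,0],[-4.3,0,0]],"turn":[0,0,0,0,0,0,0,0,0,0,0,0,0]}' | grep -E "time|force"
python3 -m pendant '{"xyz":[[0.3,0,0],[0.6,0,0],[0.9,0,0],[1.2,0,0],[1.5,0,0],[1.8,0,0],[2.1,0,0],[2.4,0,0],[2.7,0,0],[3,0,0],[3.3,0,0],[3.6,0,0],[3.9,0,0],[4.2,0,0],[4.3,0,0],[4.3,0,0]],"turn":[0,0,0,0,0,0,0,0,0,0,0,0,0,0,0,0]}' | grep -E "time|force"
python3 st.py; python3 look.py 4
```

```text
time: 8.07
ft_force: [-0.2, 0.1, -0.1]
time: 9.4
ft_force: [0.3, -0.8, 0.1]
t 9.4 pos [0.5224 0.2146 0.0576] sel mm [-69.8  20. ] yaw of tool y -5.4784713514530985 F [ 0.33 -0.79  0.09] gap 0.00557708314983258
```

View pics/c4.png

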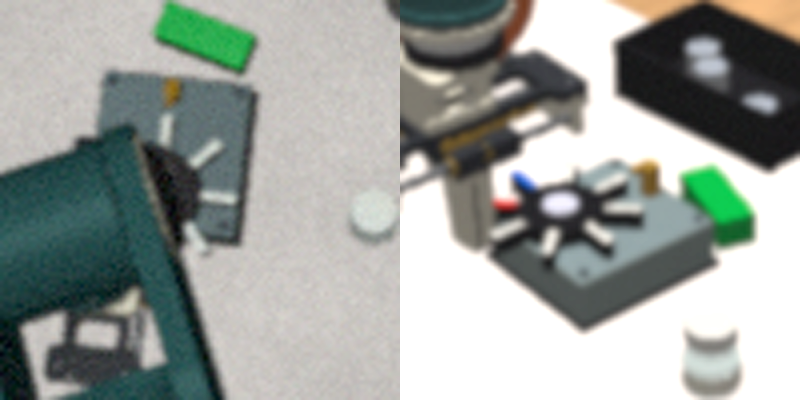

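After three clicks blue is at the left (side crop, 523,182), so two remain. Fourth stroke, then out of the wheel for a check.

```bash
python3 -m pendant '{"xyz":[[0,-0.8,0],[0,-2,0],[0,-2.6,0],[0,-2.7,0],[-1,-2.7,0],[-2.6,-2.7,0],[-3.9,-2.7,0],[-4.3,-2.7,0],[-4.3,-2.7,0],[-4.3,-2,0],[-4.3,-0.7,0],[-4.3,0,0],[-4.3,0,0]],"turn":[0,0,0,0,0,0,0,0,0,0,0,0,0]}' | grep -E "time|force"
python3 -m pendant '{"xyz":[[0.3,0,0],[0.6,0,0],[0.9,0,0],[1.2,0,0],[1.5,0,0],[1.8,0,0],[2.1,0,0],[2.4,0,0],[2.7,0,0],[3,0,0],[3.3,0,0],[3.6,0,0],[3.9,0,0],[4.2,0,0],[4.3,0,0],[4.3,0,0]],"turn":[0,0,0,0,0,0,0,0,0,0,0,0,0,0,0,0]}' | grep -E "time|force"
python3 -m pendant '{"xyz":[[0,-0.8,0],[0,-2,0],[0,-2.6,0],[0,-2.7,0],[-1,-2.7,0],[-2.6,-2.7,0],[-3.9,-2.7,0],[-4.3,-2.7,0],[-4.3,-2.7,0]],"turn":[0,0,0,0,0,0,0,0,0]}' | grep -E "time|force"
python3 st.py; python3 look.py 5
```

```text
time: 10.58
ft_force: [0.6, -0.5, 0.5]
time: 11.92
ft_force: [0.1, 0.4, 0.4]
time: 12.67
ft_force: [-0.3, 0.7, -0.7]
t 12.6667 pos [0.4916 0.1729 0.0578] sel mm [-96.5 -24.5] yaw of tool y -5.5920598822395435 F [-0.26  0.75 -0.7 ] gap 0.005279739054431863
```

View pics/c5.png

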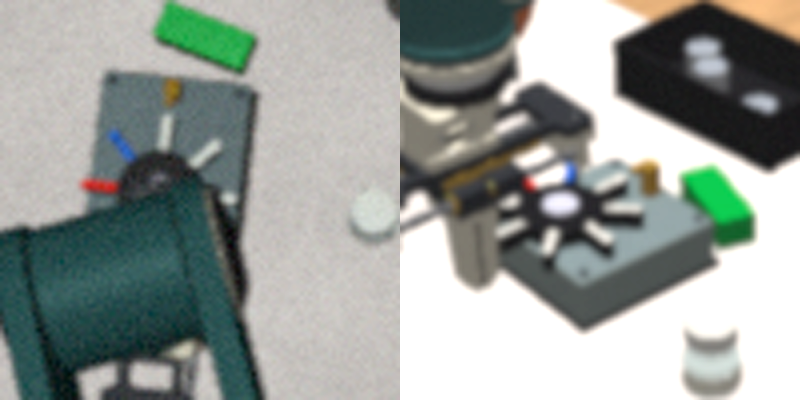

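Blue is one stop before the pointer (top crop, 121,146; pointer at 172,92). Last click, pushed more slowly.

```bash
python3 -m pendant '{"xyz":[[0,0.7,0],[0,2,0],[0,2.7,0],[0,2.7,0],[0.3,2.7,0],[0.6,2.7,0],[0.9,2.7,0],[1.2,2.7,0],[1.4,2.7,0],[1.6,2.7,0],[1.8,2.7,0],[2,2.7,0],[2.2,2.7,0],[2.4,2.7,0]],"turn":[0,0,0,0,0,0,0,0,0,0,0,0,0,0]}' | grep -E "time|force"
python3 -m pendant '{"xyz":[[0.2,0,0],[0.4,0,0],[0.6,0,0],[0.8,0,0],[1,0,0],[1.2,0,0],[1.4,0,0],[1.6,0,0],[1.8,0,0],[1.9,0,0],[1.9,0,0]],"turn":[0,0,0,0,0,0,0,0,0,0,0]}' | grep -E "time|force"
python3 -m pendant '{"xyz":[[0,-0.6,0],[0,-1.6,0],[0,-2.4,0],[0,-2.7,0],[0,-2.7,0],[-1,-2.7,0],[-2.6,-2.7,0],[-3.9,-2.7,0],[-4.3,-2.7,0],[-4.3,-2.7,0]],"turn":[0,0,0,0,0,0,0,0,0,0]}' | grep -E "time|force"
python3 st.py; python3 look.py 6
```

```text
time: 13.93
ft_force: [0.8, -2.3, -0.4]
time: 14.85
ft_force: [-0.4, 0.5, -0.4]
time: 15.68
ft_force: [0.5, 0.2, 0.1]
t 15.6833 pos [0.4916 0.1729 0.0578] sel mm [-96.5 -24.5] yaw of tool y -5.593407187394853 F [0.52 0.16 0.13] gap 0.0024516502306731105
```

View pics/c6.png

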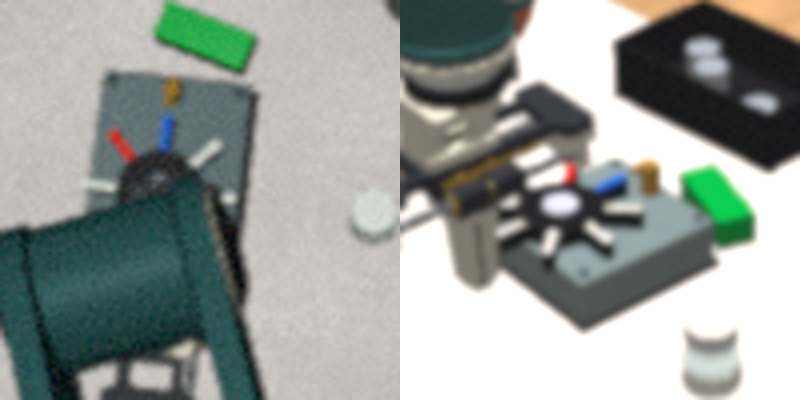

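Blue is at the pointer (top crop: blue 167,132, pointer 172,92). Next I'll lift and move over the green button.

```bash
python3 -m pendant '{"xyz":[[0,0,-2],[0,0,-5],[0,0,-8],[-1,0.1,-10],[-4,0.5,-10],[-7.5,0.9,-10],[-11,1.3,-10],[-14.5,1.7,-10],[-18,2.1,-10],[-21.5,2.5,-10],[-25,2.9,-10],[-28.5,3.3,-10],[-31.5,3.7,-10],[-34,4,-10],[-35,4.1,-10],[-35.3,4.1,-10],[-35.3,4.1,-9],[-35.3,4.1,-7],[-35.3,4.1,-7],[-35.3,4.1,-7]],"turn":[0,0,0,0,0,0,0,0,0,0,0,0,0,0,0,0,0,0,0,0]}'
python3 - <<'E'
from h import *
s=snap('top','t7');q=snap('side','s7')
for k in (s,q):
    W=pts(k);F=k['frame'].astype(int);B,G,R=F[...,0],F[...,1],F[...,2]
    for n,m in (('g',(G>R+40)&(G>B+30)),('r',(R>G+60)&(R>B+60))):
        m=m&(abs(W[...,0]-.498)<.04)&(abs(W[...,1]+.218)<.075)&(W[...,2]>.052)
        if m.sum(): P=W[m]; t=P[P[:,2]>np.percentile(P[:,2],40)]; print(n,m.sum(),np.round(np.median(P,0),4),np.round(np.percentile(P[:,2],[10,50,75,90]),4),np.round((t.min(0)+t.max(0))/2,4))
b=cv2.resize(q['frame'][150:290,230:370],None,fx=4,fy=4,interpolation=cv2.INTER_CUBIC)
cv2.imwrite('pics/c7.png',cv2.convertScaleAbs(b,alpha=1.4))
E
```

```text
time: 17.45
tool_pos: [0.4981, -0.1798, 0.1267]
tool_rot: [[0.095, 0.996, -0.002], [0.996, -0.095, 0.001], [0.001, -0.002, -1.0]]
ft_force: [-0.2, -0.1, 0.8]
finger_gap: 0.004
g 74 [ 0.4962 -0.184   0.0709] [0.0661 0.0709 0.072  0.0733] [ 0.4972 -0.1823  0.0729]
r 88 [ 0.4978 -0.2568  0.0719] [0.0664 0.0719 0.0736 0.0748] [ 0.4997 -0.2553  0.0746]
```

View pics/c7.png

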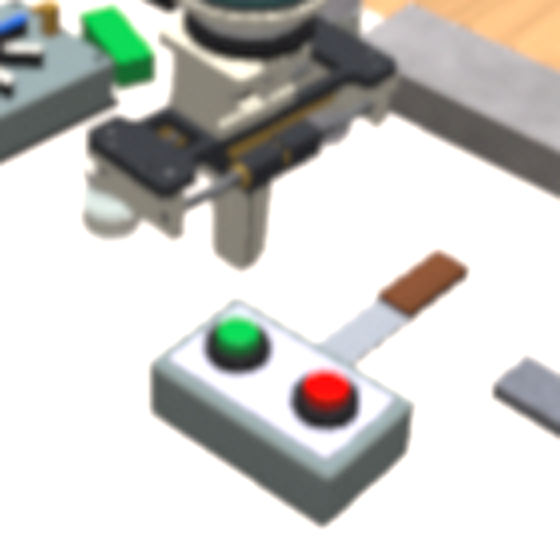

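```bash
python3 -m pendant '{"xyz":[[-0.1,0,1],[-0.2,0,2.5],[-0.2,0,4],[-0.2,0,4.8],[-0.2,0,5],[-0.2,0,5]],"turn":[0,0,0,0,0,0]}'; python3 -m pendant '{"xyz":[[0,0,0.1],[0,0,0.2],[0,0,0.3],[0,0,0.4],[0,0,0.5],[0,0,0.6],[0,0,0.6],[0,0,0.6]],"turn":[0,0,0,0,0,0,0,0]}'
```

```text
time: 18.05
tool_pos: [0.4982, -0.1831, 0.0774]
tool_rot: [[0.096, 0.995, -0.001], [0.995, -0.096, 0.0], [0.0, -0.001, -1.0]]
ft_force: [0.2, 0.7, 0.5]
finger_gap: 0.009
time: 18.72
tool_pos: [0.4983, -0.1833, 0.0718]
tool_rot: [[0.096, 0.995, 0.0], [0.995, -0.096, -0.0], [-0.0, 0.0, -1.0]]
ft_force: [0.8, 0.1, 1.9]
finger_gap: 0.004
```

```bash
python3 -m pendant '{"xyz":[[0,0,0.1],[0,0,0.2],[0,0,0.3],[0,0,0.3],[0,0,0.3]],"turn":[0,0,0,0,0]}' | grep -E "time|pos|force"; python3 -m pendant '{"xyz":[[0,0,0.1],[0,0,0.15],[0,0,0.15],[0,0,0.15]],"turn":[0,0,0,0]}'| grep -E "time|pos|force"
```

```text
time: 19.13
tool_pos: [0.4983, -0.1833, 0.0687]
ft_force: [0.6, 0.1, 3.5]
time: 19.47
tool_pos: [0.4983, -0.1833, 0.0672]
ft_force: [0.1, -0.1, 3.8]
```

```bash
python3 -m pendant '{"xyz":[[0,0,0.1],[0,0,0.15],[0,0,0.15],[0,0,0.15]],"turn":[0,0,0,0]}'| grep -E "time|pos|force";python3 look.py 8; python3 - <<'E'
from h import *
q=dict(np.load('pics/s8.npz'))
b=cv2.resize(q['frame'][190:290,260:340],None,fx=6,fy=6,interpolation=cv2.INTER_CUBIC)
cv2.imwrite('pics/d8.png',cv2.convertScaleAbs(b,alpha=1.4))
print(bot.sense()['ft_force'])
E
```

```text
time: 19.8
tool_pos: [0.4984, -0.1833, 0.0662]
ft_force: [-2.6, 0.7, 9.7]
[-3.27284917  0.8623142  10.18758471]
```

View pics/d8.png

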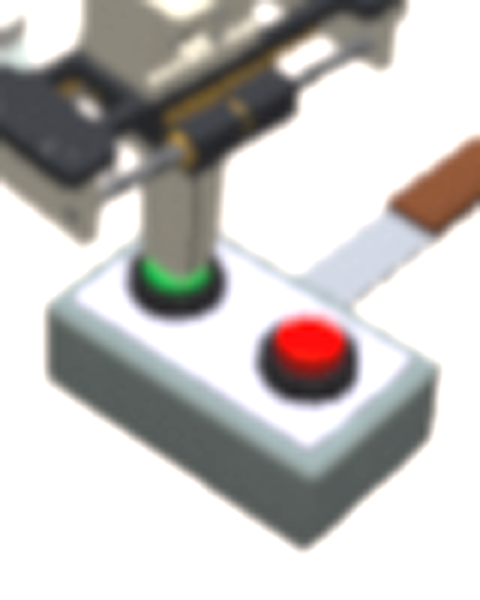

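The force climbed steadily to about 4 N and then hit a hard stop of 10 N at z 0.066. Contact began at or above z 0.072, so the button travelled about 6 mm and is fully down. I'll release it.

```bash
python3 -m pendant '{"xyz":[[0,0,-0.5],[0,0,-1.5],[0,0,-3.5],[0,0,-6.5],[0,0,-9.5],[0,0,-11],[-0,-4,-11],[0,-8,-11],[0,-11,-11],[0,-12,-11],[0,-12,-11],[0,-12,-11]],"turn":[0,0,0,0,0,0,0,0,0,0,0,0]}'| grep -E "time|pos|force"
python3 - <<'E'
from h import *
s=snap('top','t9');q=snap('side','s9')
W=pts(q);F=q['frame'].astype(int);B,G,R=F[...,0],F[...,1],F[...,2]
for n,m in (('g',(G>R+40)&(G>B+30)),('r',(R>G+60)&(R>B+60))):
    m=m&(abs(W[...,0]-.498)<.04)&(abs(W[...,1]+.218)<.075)&(W[...,2]>.052)
    P=W[m]; print(n,m.sum(),np.round(np.percentile(P[:,2],[10,50,75,90]),4))
a=cv2.convertScaleAbs(s['frame'],alpha=1.5)[80:310,90:410]
b=cv2.convertScaleAbs(q['frame'],alpha=1.5)[110:290,180:430]
A=np.zeros((600,800,3),np.uint8); a=cv2.resize(a,(480,345));b=cv2.resize(b,(500,360)); 
cv2.imwrite('pics/a9.png',cv2.resize(a,(800,575)));cv2.imwrite('pics/b9.png',b)
# displacement of bystanders: image diff vs start
for n,k in (('t',s),('s',q)):
    o=np.load('pics/%s0.npz'%n)['frame'].astype(int); d=cv2.GaussianBlur(np.abs(k['frame'].astype(int)-o).max(-1).astype(np.uint8),(3,3),0)>45
    num,l,st,c=cv2.connectedComponentsWithStats(d.astype(np.uint8)); print(n,[(st[i].tolist()) for i in range(1,num) if st[i,4]>8])
E
```

```text
time: 20.9
tool_pos: [0.3791, -0.1719, 0.1763]
ft_force: [-0.5, -0.3, -0.2]
g 79 [0.0663 0.0705 0.0718 0.0732]
r 88 [0.0666 0.0719 0.0735 0.0746]
t [[200, 169, 3, 8, 22], [187, 173, 6, 7, 21], [210, 187, 9, 4, 27], [205, 195, 7, 8, 26], [270, 220, 105, 164, 8187], [31, 305, 115, 79, 3632], [164, 317, 67, 67, 2653], [8, 328, 6, 8, 18], [0, 332, 4, 4, 12], [0, 339, 3, 10, 21], [250, 338, 10, 3, 23], [253, 343, 6, 2, 10], [253, 347, 23, 12, 51], [275, 347, 14, 12, 53], [248, 362, 37, 22, 158], [274, 379, 4, 5, 11]]
s [[0, 1, 13, 4, 26], [7, 0, 21, 61, 362], [0, 19, 40, 85, 1572], [27, 18, 4, 10, 21], [27, 34, 57, 80, 1752], [48, 62, 247, 162, 13954], [24, 67, 5, 8, 23], [80, 79, 14, 11, 113], [123, 81, 6, 6, 28], [131, 85, 4, 6, 14], [102, 87, 4, 6, 14], [170, 94, 4, 8, 24], [85, 96, 6, 4, 12], [19, 110, 8, 3, 18], [252, 120, 10, 10, 77], [273, 122, 10, 11, 43], [269, 135, 5, 3, 10], [221, 151, 3, 4, 10], [0, 163, 107, 75, 4953], [215, 166, 6, 8, 34], [105, 237, 25, 61, 767], [0, 259, 108, 90, 2797], [115, 289, 9, 19, 109], [37, 331, 58, 14, 206]]
```

View pics/a9.png

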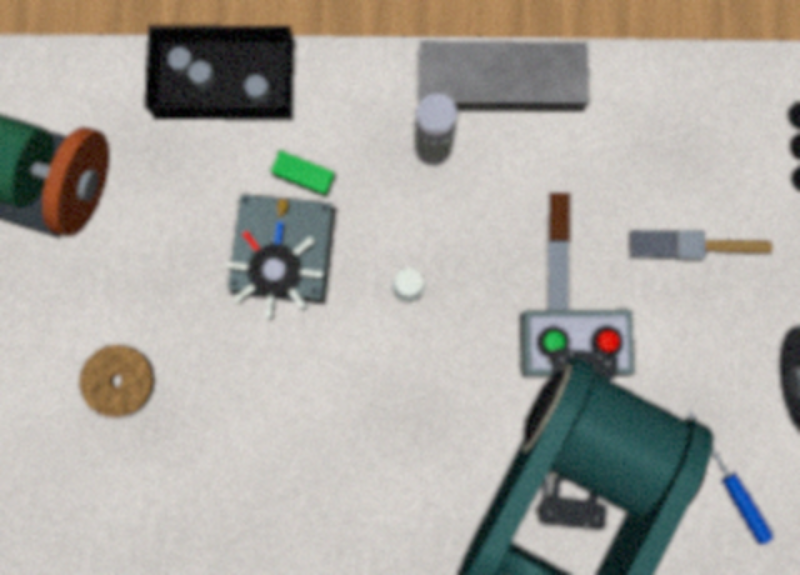

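View pics/b9.png

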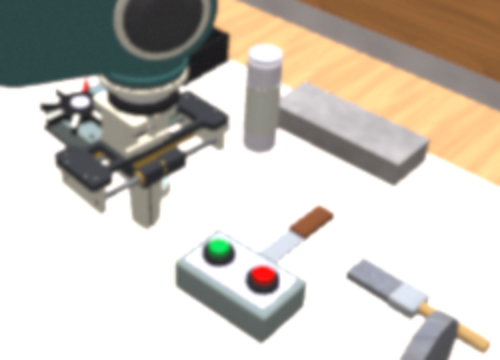

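The picture shows blue at the brass pointer (279,234 against 283,207), the green button back up, nothing shifted and the arm clear of everything.

```bash
python3 -c "
from cell import bot
print(bot.sense()['qd']); print(bot.sign_off())"
```

```text
[ 0.12487159  0.68893635 -0.09197093 -0.04991445  0.04386455  0.00412588]
the job is handed in; nothing more can be done
None
```

The job is handed in at about 21 s of the 64 s allowed. The blue mark stands at the brass pointer, and the green start button was pressed once and came up again.

- **Wheel:** The wheel started five clicks before blue. I flicked it clockwise one click at a time, with the closed fingertips pushing a front lobe. I looked after each stroke and pushed the last one more slowly. At the end, blue was at the pointer and red one stop short of it. No contact force above about 2 N showed at the moments I read it, though I did not read it during the strokes.
- **Start button:** I pressed it until it hit a hard stop, with about 10 N at the last reading. Contact began at z of 0.072 m or higher and the stop was at 0.066 m, so the travel was about 6 mm. The travel is worked out from position and force, since the button's joint value cannot be read. After release its top measured 0.0705 m, against 0.0709 m before, so it is up.
- **Rest of the bench:** The red stop button was not touched. Comparing pictures from start and end, the only changes on the bench were the wheel's own marks; the rest was the arm. The part of the bench the arm covers in each view could not be compared in that view. The gripper was clear of everything when I handed in.

No check failed or disagreed with another.

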